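# Solder spools onto their stands

### The arm

A 6-joint arm with a two-finger parallel gripper is mounted at the origin on the work surface. World frame = base frame: x ahead of the robot, y to its left, z up, the work surface at z = 0. Lengths are in m, angles in rad, forces in N, time in s.
With the tool pointing down it reaches from about 0.325 to 0.75 m from the base axis. Payload 7.6 kg.
Tool frame: the origin (TCP) lies between the finger pads; the fingertips stand 17 mm ahead of it and the grasp point (between the pads) lies 2 mm behind it (arm.tip_extent is the distance from the TCP to the fingertips, in m); z points along the fingers, y is the line along which they close (so a half turn about z gives the same grasp; the last joint's range is limited). The gripper opens to 85 mm and grips with 20 to 120 N. Pads are 22 mm wide; open, the fingers measure 114 mm over their backs; the gripper's body (76 mm by 85 mm) begins 54 mm behind the grasp point. The pads swing forward as they close: fully open they stand 13 mm farther back than shut.
Start: joints at [1.122, 0.052, 1.401, -0, 1.689, -0.07], TCP at [0.194, 0.488, 0.248] pointing down, gripper open.
Joint ranges: [-2.9, 2.9], [-0.91, 2.17], [0.12, 2.37], [-1.06, 4.2], [0.26, 2.73], [-2.93, 2.93]. Speed limits (rad/s): [2.57, 2.57, 3.01, 3.14, 3.14, 3.14].

### API

Orientations are given as [roll, pitch, yaw] about the fixed x, y, z axes, in that order (R = Rz(yaw) Ry(pitch) Rx(roll)).
In Python, from rig import arm gives the robot as it stands. The module is installed in compiled form; this text tells all that it offers.
- The arm moves only by the shell command python3 -m crank 'ROWS' [FORCE]. ROWS is JSON, a list of rows, each a list of 3 entries, a list of its own where there are three numbers: the turn, a rotation vector about the tool's x, y, z in units of pi rad (1.0 is pi rad), then the shift along the tool's x, y, z in units of 250 mm (1.0 is 250 mm), then the closure, from -1 (fully open) to 1 (shut). In form: [[[ax, ay, az], [x, y, z], hand], ...]. A call has 1 to 8 rows; each row is the pose to reach, as a shift and turn from the pose commanded when the call began, along the tool's axes at that moment, turning the shorter way round; what a row does not reach only later rows make up. A row lasts 1/10 s, in which the tool goes at most 50 mm and 8.59 degrees, less where a joint would pass 70% of its speed; a pose out of reach is approached as far as the arm can. A call with a number of a shift or a turn outside -1 to 1 is refused whole. A call with a gripper value outside its range is refused whole. The fingers move at their own pace and stop on an object; FORCE is the grip in N (left out, the last holds). Time passes only in rows, so rows that repeat a pose let the fingers close. It gives the time, the measured TCP pose, the force, the opening and the grip force at its end, in the units of the state.
- arm.sense(): the state, without advancing time (a new reading comes with each control period).
- arm.snapshot(name): name is "side" or "top" or "wrist"; returns the picture (420x560x3 uint8, blue, green, red); there is no depth.
- arm.calibration(name): a dict with "K" (3x3 intrinsics, pixels), "extrinsics" (4x4, takes a point from camera to world coordinates); the wrist camera has in their place "mount" (4x4, takes a point from camera to tool coordinates, whose origin is the TCP and whose axes are the flange's). Camera axes: x right, y down, z forward; pixel columns grow to the right and rows downward; lengths in m; the calibration is good to about 2 mm. A picture is of the moment at which its call begins: read the wrist's pose just before it. calibration takes no time and is no camera call.
- arm.sign_off(): hands the job in; it is judged then, once.
The state is a dict: "time_s": time; "qpos": joint angles; "qvel": joint speeds; "joint_torque": joint torques, N m; "tool_pos": TCP position; "tool_rot": TCP orientation; "ft_force": force on the tool from outside, world axes, zero at the start; "torque": the same for the moment, N m; "finger_gap": opening from 0.0 (shut) to 1.0 (fully open); "gripper_force": force on a finger pad.
Only numpy, scipy, OpenCV 4.12 (cv2) and the standard library are available. Lean on these libraries where they do the work, as an engineer would, in place of code of your own. Each camera call takes 0.05 s, during which the arm holds its last target. There are 200 camera calls.

### The job

Put the solder spools away: the two red ones over the post of the red stand and the two yellow ones over the post of the yellow stand, on each stand the large spool at the bottom, lying flat on the base, and the small one lying flat on top of it. Leave the two black spools of copper wire where they are.

Things in the scene. Friction and masses are not known exactly. Their poses are not given: they have to be found in the camera images.
- red_large_mid (a point): centre (on the axis, half-way up, in the middle of the bore) of the large spool with red flanges, wound with silvery solder. A rigid short cylinder 60 mm in diameter and 34 mm high with a round bore of 26 mm straight through along z; it starts flat on the mat, z up, its centre 17 mm above the mat. Both ends are alike, so yaw does not matter; grip its outside in any direction. Between 0.17 and 0.35 kg.
- red_small_mid (a point): centre (on the axis, half-way up, in the middle of the bore) of the small spool with red flanges, wound with silvery solder. A rigid short cylinder 44 mm in diameter and 24 mm high with a round bore of 26 mm straight through along z; it starts flat on the mat, z up, its centre 12 mm above the mat. Both ends are alike, so yaw does not matter; grip its outside in any direction. Between 0.07 and 0.14 kg.
- yellow_large_mid (a point): centre (on the axis, half-way up, in the middle of the bore) of the large spool with yellow flanges, wound with silvery solder. A rigid short cylinder 60 mm in diameter and 34 mm high with a round bore of 26 mm straight through along z; it starts flat on the mat, z up, its centre 17 mm above the mat. Both ends are alike, so yaw does not matter; grip its outside in any direction. Between 0.17 and 0.35 kg.
- yellow_small_mid (a point): centre (on the axis, half-way up, in the middle of the bore) of the small spool with yellow flanges, wound with silvery solder. A rigid short cylinder 44 mm in diameter and 24 mm high with a round bore of 26 mm straight through along z; it starts flat on the mat, z up, its centre 12 mm above the mat. Both ends are alike, so yaw does not matter; grip its outside in any direction. Between 0.07 and 0.14 kg.
- black_large_mid (a point): centre (on the axis, half-way up, in the middle of the bore) of the large spool with black flanges, wound with copper wire. A rigid short cylinder 60 mm in diameter and 34 mm high with a round bore of 26 mm straight through along z; it starts flat on the mat, z up, its centre 17 mm above the mat. Both ends are alike, so yaw does not matter; grip its outside in any direction. Between 0.17 and 0.35 kg. It is not solder and stays where it is.
- black_small_mid (a point): centre (on the axis, half-way up, in the middle of the bore) of the small spool with black flanges, wound with copper wire. A rigid short cylinder 44 mm in diameter and 24 mm high with a round bore of 26 mm straight through along z; it starts flat on the mat, z up, its centre 12 mm above the mat. Both ends are alike, so yaw does not matter; grip its outside in any direction. Between 0.07 and 0.14 kg. It is not solder and stays where it is.
- red_stand: spool stand, fixed to the bench: a red round base plate 72 mm in diameter and 8 mm thick with an upright steel post of 9 mm diameter at its centre, its top 70 mm above the mat, the last 6 mm tapered to 4 mm. Origin: centre of the underside, on the mat, on the post's axis; z up. With a large spool on the base its upper face is 42 mm above the mat, and a small one on top of it reaches 66 mm. A bore has 8.5 mm of play all round on the post.
- yellow_stand: spool stand, fixed to the bench: a yellow round base plate 72 mm in diameter and 8 mm thick with an upright steel post of 9 mm diameter at its centre, its top 70 mm above the mat, the last 6 mm tapered to 4 mm. Origin: centre of the underside, on the mat, on the post's axis; z up. With a large spool on the base its upper face is 42 mm above the mat, and a small one on top of it reaches 66 mm. A bore has 8.5 mm of play all round on the post.

How it is judged:
At the end, for the whole second after the job is handed in: On each stand the large spool of its colour lies flat on the base and the small one of its colour flat on top of it, both round the post (centre within 12 mm of the post's axis, height within 4 mm, tilt under 0.1 rad), at rest; each black spool is within 20 mm of where it started (horizontal distance between each of red_large_mid, red_small_mid and red_stand below 0.012 m and z of red_large_mid in the frame of red_stand between 0.021 and 0.029 m and angle between each of red_large_mid, red_small_mid, yellow_large_mid, yellow_small_mid's own z axis and vertical below 0.1 rad and linear speed of each of red_large, red_small, yellow_large, yellow_small below 0.02 m/s and z of red_small_mid in the frame of red_stand between 0.05 and 0.058 m and horizontal distance between each of yellow_large_mid, yellow_small_mid and yellow_stand below 0.012 m and z of yellow_large_mid in the frame of yellow_stand between 0.021 and 0.029 m and z of yellow_small_mid in the frame of yellow_stand between 0.05 and 0.058 m and distance of each of black_large_mid, black_small_mid from where it was at the start of the episode below 0.02 m); the robot touches nothing.
It fails at once if the large black spool is moved by more than 20 mm (distance of black_large_mid from where it was at the start of the episode above 0.02 m).
It fails at once if the small black spool is moved by more than 20 mm (distance of black_small_mid from where it was at the start of the episode above 0.02 m).
It also fails if it takes over 99 s, if anything falls off the work surface, if the arm or the gripper's body presses on something with over 40 N, if the wrist force passes 120 N, or if a joint passes its speed limit or range.

## Working session

There is one attempt and no reset: what is moved stays moved. The work goes in short steps, Python scripts to look and compute and a shell command to move; the robot and the scene stay as the last step left them, time stands still between calls to the robot, and variables do not carry over. Pictures are saved under pics/ and viewed, at most 14 in all, crops included, and the job is handed in when it is done.

```bash
mkdir -p pics; python3 - <<'E'
from rig import arm
import cv2
for n in("top","side"):
    cv2.imwrite(f"pics/{n}0.png",arm.snapshot(n)); c=arm.calibration(n); print(n,c["K"],c["extrinsics"])
print(arm.calibration("wrist"))
s=arm.sense();print(s)
E
```

```text
top [[395.62647093   0.         283.06898066]
 [  0.         395.62647093 209.61163326]
 [  0.           0.           1.        ]] [[ 0.02486135 -0.99785858  0.06049928  0.45857423]
 [-0.99968182 -0.02507366 -0.00275248  0.01811914]
 [ 0.00426352 -0.0604116  -0.99816445  0.90111757]
 [ 0.          0.          0.          1.        ]]
side [[476.84399232   0.         271.94667264]
 [  0.         476.84399232 206.58426459]
 [  0.           0.           1.        ]] [[-0.96972968 -0.17731751  0.16787747  0.36649097]
 [-0.24368235  0.74666703 -0.61895658  0.55861368]
 [-0.01559673 -0.64112935 -0.76727433  0.75324882]
 [ 0.          0.          0.          1.        ]]
{'K': array([[347.81378674,   0.        , 283.42322839],
       [  0.        , 347.81378674, 203.23041408],
       [  0.        ,   0.        ,   1.        ]]), 'mount': array([[ 3.17331293e-04, -9.62580286e-01, -2.70996480e-01,
         6.78190668e-02],
       [ 9.99999914e-01,  3.77703859e-04, -1.70625916e-04,
         1.43267730e-04],
       [ 2.66597559e-04, -2.70996403e-01,  9.62580323e-01,
        -1.26880247e-01],
       [ 0.00000000e+00,  0.00000000e+00,  0.00000000e+00,
         1.00000000e+00]])}
{'time_s': 0.1, 'qpos': array([ 1.12169178e+00,  5.27516992e-02,  1.40164238e+00,  5.37116638e-07,
        1.68859542e+00, -7.03279418e-02]), 'qvel': array([-0.0003418 ,  0.00075482, -0.00253612,  0.00050144, -0.00024454,
       -0.0001047 ]), 'joint_torque': array([ 1.49026157e-03, -3.82579994e+01, -3.60986602e+01, -2.52502207e-05,
        4.76707384e-03,  1.28651189e-05]), 'tool_pos': array([0.19401987, 0.48756387, 0.2475585 ]), 'tool_rot': array([-3.14019930e+00, -9.86886618e-05,  2.76281604e+00]), 'ft_force': array([ 0.36981482, -0.46061622,  0.71655305]), 'torque': array([-0.02697362, -0.01962554, -0.05288549]), 'gripper_force': 0.0, 'finger_gap': 1.0008287673488923}
```

View pics/top0.png

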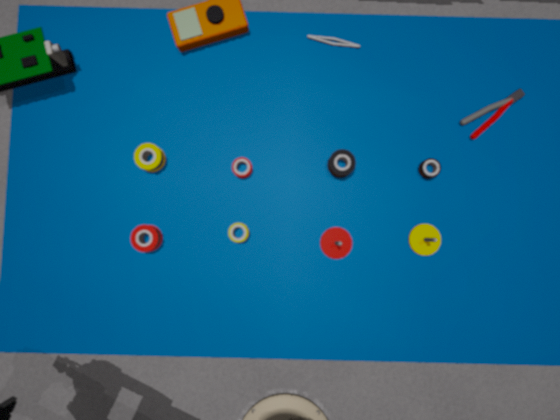

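View pics/side0.png

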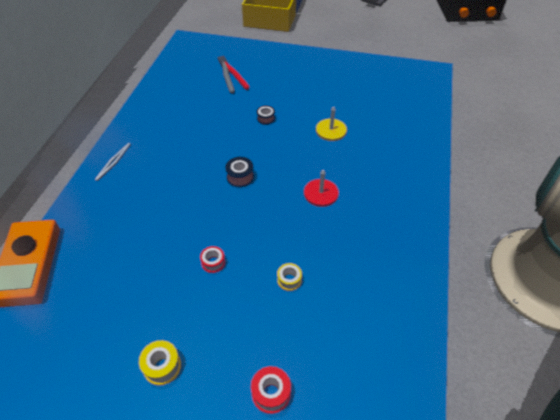

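The top view shows yellow_large at about (149,157), red_large (145,238), red_small (242,167) and yellow_small (238,232). The blacks are at (342,163) and (430,168), the red stand at (336,243) and the yellow stand at (425,240). The side view shows the same layout and nothing is occluded.

```bash
cat > h.py <<'E'
import numpy as np, cv2
from rig import arm
from scipy.spatial.transform import Rotation as R
def ray(K,E,uv,z):
    d=E[:3,:3]@np.linalg.inv(K)@np.array([uv[0],uv[1],1.]); o=E[:3,3]
    return o+d*(z-o[2])/d[2]
def wristE():
    s=arm.sense(); T=np.eye(4); T[:3,:3]=R.from_euler('xyz',s["tool_rot"]).as_matrix(); T[:3,3]=s["tool_pos"]
    return T@arm.calibration("wrist")["mount"]
def pose():
    s=arm.sense(); return np.array(s["tool_pos"]),R.from_euler('xyz',s["tool_rot"]),s
def go(xyz,yaw=None):
    """rows for target TCP xyz, tool down, finger line at yaw (world angle of tool y)"""
    p,r,s=pose(); m=r.as_matrix()
    sh=m.T@(np.array(xyz)-p)/.25
    best=None
    if yaw is None: yaw=np.arctan2(m[1,1],m[0,1])
    for k in(0,np.pi):
        y=np.array([np.cos(yaw+k),np.sin(yaw+k),0]); z=np.array([0,0,-1.]); x=np.cross(y,z)
        v=(r.inv()*R.from_matrix(np.c_[x,y,z])).as_rotvec()/np.pi
        if best is None or np.linalg.norm(v)<np.linalg.norm(best): best=v
    print("shift",sh.round(4),"turn",best.round(4),"tcp",p.round(4),"rot",s["tool_rot"].round(3),"gap",round(s["finger_gap"],3),"t",s["time_s"],"q6",round(s["qpos"][5],2))
E
python3 - <<'E'
from h import *
seeds={"top":dict(YL=(149,157),RL=(145,238),RS=(242,167),YS=(238,232),BL=(342,163),BS=(430,168),Rst=(336,243),Yst=(425,240)),
"side":dict(YL=(160,360),RL=(271,386),RS=(212,257),YS=(289,273),BL=(239,168),BS=(265,113),Rst=(321,192),Yst=(331,129))}
for n in seeds:
    im=cv2.imread(f"pics/{n}0.png").astype(int); c=arm.calibration(n)
    b,g,r=im[...,0],im[...,1],im[...,2]
    for k,(u,v) in seeds[n].items():
        if "st" in k:
            m=(r>120)&(b<90)&((g>120) if k[0]=="Y" else (g<80)); z=.008
        else: m=im.min(2)>110; z=.034 if k[1]=="L" else .024
        w=np.zeros_like(m); rr=26; w[max(0,v-rr):v+rr,max(0,u-rr):u+rr]=1
        cs=cv2.findContours((m&w).astype(np.uint8),cv2.RETR_EXTERNAL,cv2.CHAIN_APPROX_NONE)[0]
        if not cs: print(n,k,"none");continue
        C=cv2.convexHull(max(cs,key=cv2.contourArea)); e=cv2.fitEllipse(C)
        print(n,k,np.round(e[0],1),np.round(e[1],1),ray(c["K"],c["extrinsics"],e[0],z).round(4))
go([.5,.3,.2])
E
```

```text
top YL [147.1 155.8] [15.8 16.2] [0.6227 0.3193 0.034 ]
top RL [143.7 237.7] [16.3 16.7] [0.4421 0.3184 0.034 ]
top RS [241.2 166.3] [16.3 16.4] [0.6063 0.1117 0.024 ]
top YS [237.7 232. ] [15.8 16.2] [0.4596 0.1147 0.024 ]
top BL [342. 162.] [16.1 16.4] [ 0.62  -0.112  0.034]
top BS [430.9 167.2] [15.8 16.3] [ 0.6152 -0.3128  0.024 ]
top Rst [335.6 242.6] [30.2 30.7] [ 0.4414 -0.1045  0.008 ]
top Yst [424.3 239.2] [30.7 31.3] [ 0.4539 -0.3044  0.008 ]
side YL [157.8 358.1] [21.4 24.9] [0.6221 0.3182 0.034 ]
side RL [270.4 385.7] [24.3 24.6] [0.441  0.3177 0.034 ]
side RS [211.4 255.7] [16.5 20. ] [0.6057 0.1102 0.024 ]
side YS [289.2 272.2] [19.8 20.6] [0.4588 0.1115 0.024 ]
side BL [238.8 165.9] [12.5 17.1] [ 0.6196 -0.1144  0.034 ]
side BS [265.  110.9] [10.  14.8] [ 0.615  -0.3157  0.024 ]
side Rst [320.7 192.1] [25.3 33.7] [ 0.4403 -0.1044  0.008 ]
side Yst [330.9 128.7] [19.7 29.8] [ 0.4528 -0.306   0.008 ]
shift [-1.4146 -0.2442  0.1904] turn [-0.0004 -0.     -0.    ] tcp [0.194  0.4876 0.2476] rot [-3.14  -0.     2.763] gap 1.001 t 0.1 q6 -0.07
```

```bash
python3 -c "
from h import *
print(arm.tip_extent)
go([.32,.40,.20],np.pi/2)"
```

```text
0.017
shift [-0.5977 -0.1388  0.1904] turn [-4.000e-04 -1.000e-04 -1.206e-01] tcp [0.194  0.4876 0.2476] rot [-3.14  -0.     2.763] gap 1.001 t 0.1 q6 -0.07
```

```bash
python3 -m crank '[[[-0.0004,0,-0.1206],[-0.598,-0.139,0.19],-1],[[-0.0004,0,-0.1206],[-0.598,-0.139,0.19],-1],[[-0.0004,0,-0.1206],[-0.598,-0.139,0.19],-1],[[-0.0004,0,-0.1206],[-0.598,-0.139,0.19],-1],[[-0.0004,0,-0.1206],[-0.598,-0.139,0.19],-1],[[-0.0004,0,-0.1206],[-0.598,-0.139,0.19],-1]]' 40; python3 -c "
from h import *
go([.4416,.318,.10],np.pi/2)
go([.4416,.318,.02],np.pi/2)"
```

```text
time_s: 0.7
tool_pos: [0.32, 0.4003, 0.2007]
tool_rot: [3.14, -0.0, 3.141]
ft_force: [-0.6, 1.3, 1.0]
finger_gap: 1.0
gripper_force: 0.0
shift [-0.487  -0.3293  0.4022] turn [ 0.0004 -0.0001 -0.0003] tcp [0.32   0.4003 0.2007] rot [ 3.14  -0.     3.141] gap 1.0 t 0.7 q6 -0.75
shift [-0.4871 -0.3297  0.7222] turn [ 0.0004 -0.0001 -0.0003] tcp [0.32   0.4003 0.2007] rot [ 3.14  -0.     3.141] gap 1.0 t 0.7 q6 -0.75
```

```bash
python3 -m crank '[[[0,0,0],[-0.487,-0.329,0.4],-1],[[0,0,0],[-0.487,-0.329,0.4],-1],[[0,0,0],[-0.487,-0.329,0.4],-1],[[0,0,0],[-0.487,-0.329,0.4],-1],[[0,0,0],[-0.487,-0.329,0.4],-1],[[0,0,0],[-0.487,-0.329,0.55],-1],[[0,0,0],[-0.487,-0.329,0.722],-1],[[0,0,0],[-0.487,-0.329,0.722],-1]]' && python3 -m crank '[[[0,0,0],[0,0,0],0.6],[[0,0,0],[0,0,0],0.6],[[0,0,0],[0,0,0],0.6],[[0,0,0],[0,0,0],0.6],[[0,0,0],[0,0,0],0.6],[[0,0,0],[0,0,0],0.6]]' 40; python3 -c "
from h import *
cv2.imwrite('pics/w1.png',arm.snapshot('wrist'))
go([.4416,.318,.12],np.pi/2)"
```

```text
time_s: 1.5
tool_pos: [0.4378, 0.3179, 0.0156]
tool_rot: [-3.138, -0.008, -3.14]
ft_force: [-1.1, -1.5, -0.9]
finger_gap: 0.997
gripper_force: 0.0
time_s: 2.1
tool_pos: [0.4433, 0.3199, 0.0237]
tool_rot: [3.137, 0.005, -3.141]
ft_force: [-2.0, 2.6, 6.6]
finger_gap: 0.677
gripper_force: 45.6
shift [ 0.0051 -0.0056 -0.385 ] turn [0.0016 0.0015 0.0001] tcp [0.4433 0.3199 0.0238] rot [ 3.137  0.005 -3.141] gap 0.676 t 2.15 q6 -1.02
```

View pics/w1.png

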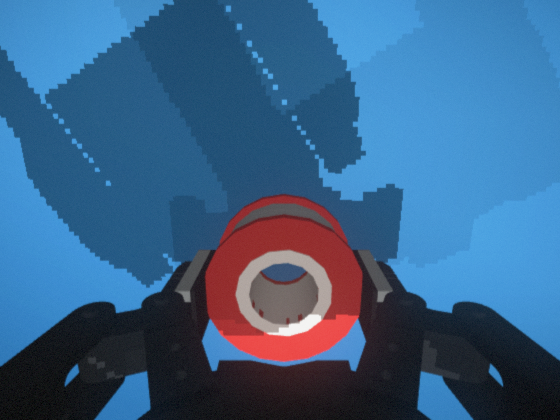

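```bash
cat >> h.py <<'E'
def ring(z,im=None):
    """centre of white flange ring in wrist view cast to height z; offset from TCP"""
    E=wristE(); im=arm.snapshot("wrist") if im is None else im
    m=(im.min(2)>100)&(np.ptp(im,axis=2)<60); m[:,:230]=0; m[:,340:]=0; m[:230]=0; m[345:]=0
    cs=cv2.findContours(m.astype(np.uint8),cv2.RETR_EXTERNAL,cv2.CHAIN_APPROX_NONE)[0]
    e=cv2.fitEllipse(cv2.convexHull(max(cs,key=cv2.contourArea)))
    p=ray(arm.calibration("wrist")["K"],E,e[0],z); print("ring",np.round(e[0],1),np.round(e[1],1),p.round(4),"minus tcp",(p-pose()[0]).round(4))
E
python3 -m crank '[[[0,0,0],[0,0,-0.15],0.6],[[0,0,0],[0,0,-0.3],0.6],[[0,0,0],[0,0,-0.4],0.6],[[0,0,0],[0,0,-0.4],0.6],[[0,0,0],[0,0,-0.4],0.6],[[0,0,0],[0,0,-0.4],0.6]]'; python3 -c "
from h import *
ring(.034+pose()[0][2]-.0205)
go([.4409,-.1045,.12],np.pi/2)"
```

```text
time_s: 2.75
tool_pos: [0.4411, 0.3176, 0.1184]
tool_rot: [-3.141, -0.002, -3.142]
ft_force: [0.4, 1.0, -4.4]
finger_gap: 0.674
gripper_force: 45.3
ring [283.6 292.6] [85.4 95.5] [0.4391 0.3175 0.1319] minus tcp [-0.002  -0.0001  0.0136]
shift [ 7.0000e-04 -1.6882e+00 -6.2000e-03] turn [-0.0002 -0.0009  0.    ] tcp [0.4411 0.3176 0.1182] rot [-3.141e+00 -3.000e-03 -3.142e+00] gap 0.671 t 2.8 q6 -1.02
```

```bash
python3 -m crank '[[[0,0,0],[0,-0.08,0],0.6],[[0,0,0],[0,-0.2,0],0.6],[[0,0,0],[0,-0.34,0],0.6],[[0,0,0],[0,-0.48,0],0.6],[[0,0,0],[0,-0.62,0],0.6],[[0,0,0],[0,-0.76,0],0.6],[[0,0,0],[0,-0.88,0],0.6],[[0,0,0],[0,-1.0,0],0.6]]' && python3 -m crank '[[[0,0,0],[0,-0.1,0],0.6],[[0,0,0],[0,-0.24,0],0.6],[[0,0,0],[0,-0.38,0],0.6],[[0,0,0],[0,-0.52,0],0.6],[[0,0,0],[0,-0.64,0],0.6],[[0,0,0],[0,-0.69,0],0.6],[[0,0,0],[0,-0.69,0],0.6],[[0,0,0],[0,-0.69,0],0.6]]'; python3 -c "
from h import *
cv2.imwrite('pics/w2.png',arm.snapshot('wrist'))
go([.442,-.1045,.03],np.pi/2)"
```

```text
time_s: 3.6
tool_pos: [0.4411, 0.0668, 0.1186]
tool_rot: [3.14, -0.002, 3.141]
ft_force: [0.2, 0.2, -3.3]
finger_gap: 0.672
gripper_force: 45.2
time_s: 4.4
tool_pos: [0.4417, -0.1036, 0.119]
tool_rot: [3.139, -0.001, -3.142]
ft_force: [1.3, -0.2, -3.7]
finger_gap: 0.675
gripper_force: 45.2
shift [-0.001  -0.0055  0.3566] turn [ 0.0007 -0.0002  0.0003] tcp [ 0.4418 -0.1033  0.1192] rot [ 3.139e+00 -1.000e-03 -3.141e+00] gap 0.676 t 4.45 q6 -1.88
```

View pics/w2.png

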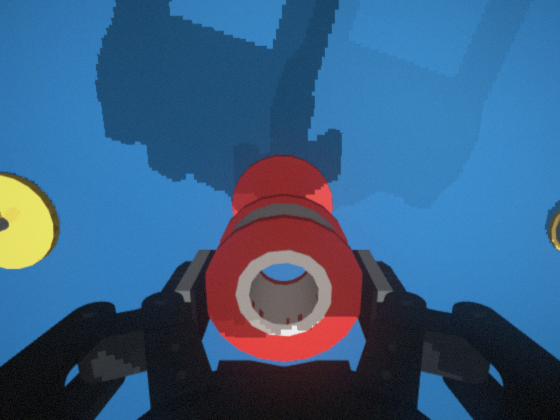

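```bash
python3 -m crank '[[[0,0,0],[0,-0.003,0.08],0.6],[[0,0,0],[0,-0.003,0.16],0.6],[[0,0,0],[0,-0.003,0.24],0.6],[[0,0,0],[0,-0.003,0.3],0.6],[[0,0,0],[0,-0.003,0.34],0.6],[[0,0,0],[0,-0.003,0.36],0.6],[[0,0,0],[0,-0.003,0.36],0.6],[[0,0,0],[0,-0.003,0.36],0.6]]'
```

```text
time_s: 5.25
tool_pos: [0.4428, -0.1044, 0.0317]
tool_rot: [3.14, 0.001, -3.14]
ft_force: [-6.9, 2.3, 11.7]
finger_gap: 0.678
gripper_force: 47.0
```

```bash
python3 -m crank '[[[0,0,0],[0,0,0],-1],[[0,0,0],[0,0,0],-1],[[0,0,0],[0,0,0],-1],[[0,0,0],[0,0,0],-1],[[0,0,0],[0,0,-0.15],-1],[[0,0,0],[0,0,-0.33],-1],[[0,0,0],[0,0,-0.4],-1],[[0,0,0],[0,0,-0.4],-1]]'; python3 -c "
from h import *
cv2.imwrite('pics/w3.png',arm.snapshot('wrist'))
ring(.042)
go([.606,.111,.13],np.pi/2)"
```

```text
time_s: 6.05
tool_pos: [0.4437, -0.1057, 0.133]
tool_rot: [-3.141, 0.007, -3.142]
ft_force: [0.9, 1.0, -0.5]
finger_gap: 1.0
gripper_force: 0.0
ring [286.1 223.2] [31.6 45.8] [ 0.4493 -0.1038  0.042 ] minus tcp [ 0.0075  0.0013 -0.0872]
shift [-0.6567  0.8643 -0.0019] turn [0.0005 0.     0.    ] tcp [ 0.4418 -0.1051  0.1292] rot [ 3.14   0.    -3.142] gap 0.991 t 6.15 q6 -1.89
```

View pics/w3.png

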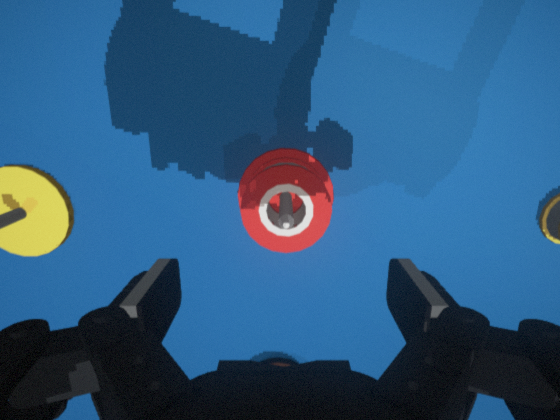

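The large red spool sits on the red post, with its ring at about (286,209). The small red one is next.

```bash
python3 -m crank '[[[0,0,0],[-0.1,0.12,0],-1],[[0,0,0],[-0.2,0.26,0],-1],[[0,0,0],[-0.31,0.41,0],-1],[[0,0,0],[-0.42,0.56,0],-1],[[0,0,0],[-0.54,0.71,0],-1],[[0,0,0],[-0.62,0.82,0],-1],[[0,0,0],[-0.657,0.864,0],-1],[[0,0,0],[-0.657,0.864,0],-1]]' && python3 -m crank '[[[0,0,0],[0,0,0.12],-1],[[0,0,0],[0,0,0.26],-1],[[0,0,0],[0,0,0.38],-1],[[0,0,0],[0,0,0.445],-1],[[0,0,0],[0,0,0.445],-1],[[0,0,0],[0,0,0.445],-1]]'; python3 -c "
from h import *
go([.606,.111,.018],np.pi/2)"
```

```text
time_s: 6.95
tool_pos: [0.6058, 0.1123, 0.1271]
tool_rot: [3.141, -0.004, -3.139]
ft_force: [0.2, 0.0, -0.2]
finger_gap: 1.003
gripper_force: 0.0
time_s: 7.55
tool_pos: [0.6066, 0.1106, 0.0196]
tool_rot: [3.14, 0.001, 3.141]
ft_force: [-0.2, -0.3, 0.2]
finger_gap: 1.004
gripper_force: 0.0
shift [0.0023 0.0015 0.0066] turn [ 0.0004  0.0003 -0.0001] tcp [0.6066 0.1106 0.0196] rot [3.140e+00 1.000e-03 3.141e+00] gap 1.004 t 7.55 q6 -1.45
```

```bash
python3 -m crank '[[[0,0,0],[0,0,0],0.8],[[0,0,0],[0,0,0],0.8],[[0,0,0],[0,0,0],0.8],[[0,0,0],[0,0,0],0.8],[[0,0,0],[0,0,0],0.8],[[0,0,0],[0,0,0],0.8],[[0,0,0],[0,0,0],0.8],[[0,0,0],[0,0,0],0.8]]' 30 && python3 -m crank '[[[0,0,0],[0,0,-0.15],0.8],[[0,0,0],[0,0,-0.3],0.8],[[0,0,0],[0,0,-0.42],0.8],[[0,0,0],[0,0,-0.48],0.8],[[0,0,0],[0,0,-0.48],0.8],[[0,0,0],[0,0,-0.48],0.8]]'; python3 -c "
from h import *
im=arm.snapshot('wrist');cv2.imwrite('pics/w4.png',im)
ring(.024+pose()[0][2]-.0185,im)
go([.4415,-.1045,.139],np.pi/2)"
```

```text
time_s: 8.35
tool_pos: [0.607, 0.1111, 0.0203]
tool_rot: [3.14, 0.002, -3.141]
ft_force: [-1.4, -1.2, 5.9]
finger_gap: 0.505
gripper_force: 30.4
time_s: 8.95
tool_pos: [0.6056, 0.1108, 0.1369]
tool_rot: [3.141, -0.002, -3.142]
ft_force: [-0.4, 0.8, -1.7]
finger_gap: 0.508
gripper_force: 31.2
ring [283.6 284.7] [82.5 91.2] [0.6044 0.1106 0.1417] minus tcp [-0.0008 -0.0001  0.0055]
shift [ 0.6551 -0.8609 -0.0096] turn [ 0.0003 -0.0011  0.    ] tcp [0.6052 0.1107 0.1362] rot [ 3.141 -0.004 -3.142] gap 0.505 t 9.0 q6 -1.45
```

View pics/w4.png

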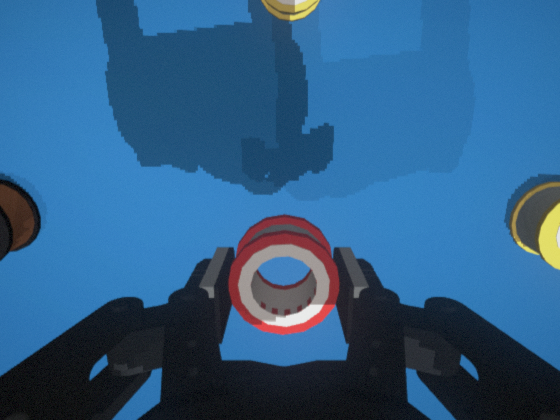

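The small red spool is gripped level, with its ring at about (284,285).

```bash
python3 -m crank '[[[0,0,0],[0.1,-0.12,0],0.8],[[0,0,0],[0.2,-0.26,0],0.8],[[0,0,0],[0.31,-0.41,0],0.8],[[0,0,0],[0.42,-0.56,0],0.8],[[0,0,0],[0.54,-0.71,0],0.8],[[0,0,0],[0.62,-0.82,0],0.8],[[0,0,0],[0.657,-0.862,0],0.8],[[0,0,0],[0.657,-0.862,0],0.8]]' && python3 -m crank '[[[0,0,0],[0,0,0],0.8],[[0,0,0],[0,0,0.08],0.8],[[0,0,0],[0,0,0.16],0.8],[[0,0,0],[0,0,0.22],0.8],[[0,0,0],[0,0,0.27],0.8],[[0,0,0],[0,0,0.3],0.8],[[0,0,0],[0,0,0.306],0.8],[[0,0,0],[0,0,0.306],0.8]]'
```

```text
time_s: 9.8
tool_pos: [0.4408, -0.1054, 0.1371]
tool_rot: [3.14, -0.002, 3.139]
ft_force: [1.1, 0.2, -0.6]
finger_gap: 0.51
gripper_force: 31.2
time_s: 10.6
tool_pos: [0.4426, -0.1041, 0.0622]
tool_rot: [3.14, 0.001, -3.141]
ft_force: [0.0, 0.8, -2.2]
finger_gap: 0.507
gripper_force: 31.4
```

```bash
python3 -m crank '[[[0,0,0],[0,0,0.005],-1],[[0,0,0],[0,0,0.005],-1],[[0,0,0],[0,0,0.005],-1],[[0,0,0],[0,0,0.005],-1],[[0,0,0],[0,0,0.005],-1],[[0,0,0],[0,0,-0.1],-1],[[0,0,0],[0,0,-0.24],-1],[[0,0,0],[0,0,-0.24],-1]]'; python3 -c "
from h import *
cv2.imwrite('pics/w5.png',arm.snapshot('wrist'))
go([.6224,.3188,.122],np.pi/2)"
```

```text
time_s: 11.4
tool_pos: [0.4444, -0.1055, 0.1268]
tool_rot: [-3.14, 0.009, -3.142]
ft_force: [0.8, 0.4, 0.3]
finger_gap: 0.998
gripper_force: 0.0
shift [-0.7162  1.6956  0.0127] turn [-0.0001  0.0017  0.    ] tcp [ 0.4433 -0.1051  0.1244] rot [-3.141  0.005 -3.142] gap 0.999 t 11.45 q6 -1.89
```

View pics/w5.png

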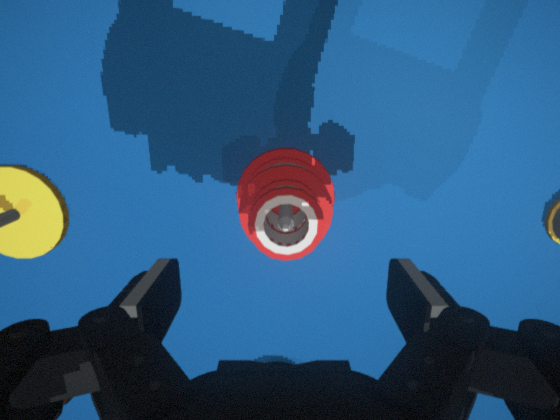

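The red stack is complete, with the small ring at about (287,224) around the post. Yellow large is next.

```bash
python3 -m crank '[[[0,0,0],[-0.05,0.1,0],-1],[[0,0,0],[-0.1,0.25,0],-1],[[0,0,0],[-0.16,0.4,0],-1],[[0,0,0],[-0.22,0.55,0],-1],[[0,0,0],[-0.28,0.7,0],-1],[[0,0,0],[-0.34,0.84,0],-1],[[0,0,0],[-0.4,0.95,0],-1],[[0,0,0],[-0.42,1.0,0],-1]]' && python3 -m crank '[[[0,0,0],[-0.05,0.12,0],-1],[[0,0,0],[-0.1,0.25,0],-1],[[0,0,0],[-0.16,0.38,0],-1],[[0,0,0],[-0.22,0.51,0],-1],[[0,0,0],[-0.28,0.63,0],-1],[[0,0,0],[-0.3,0.695,0],-1],[[0,0,0],[-0.3,0.695,0],-1],[[0,0,0],[-0.3,0.695,0],-1]]'; python3 -c "
from h import *
go([.6224,.3188,.019],np.pi/2)"
```

```text
time_s: 12.25
tool_pos: [0.547, 0.1474, 0.1207]
tool_rot: [3.14, -0.002, -3.139]
ft_force: [-0.8, -0.7, 0.3]
finger_gap: 0.999
gripper_force: 0.0
time_s: 13.05
tool_pos: [0.6216, 0.318, 0.1214]
tool_rot: [3.142, -0.001, 3.141]
ft_force: [0.1, 0.2, 0.1]
finger_gap: 1.0
gripper_force: 0.0
shift [-0.0036  0.0031  0.4097] turn [ 0.     -0.0004 -0.0001] tcp [0.6216 0.318  0.1214] rot [ 3.142e+00 -1.000e-03  3.141e+00] gap 1.0 t 13.05 q6 -1.15
```

```bash
python3 -m crank '[[[0,0,0],[-0.003,0.003,0.12],-1],[[0,0,0],[-0.003,0.003,0.25],-1],[[0,0,0],[-0.003,0.003,0.36],-1],[[0,0,0],[-0.003,0.003,0.41],-1],[[0,0,0],[-0.003,0.003,0.41],-1],[[0,0,0],[-0.003,0.003,0.41],-1]]' && python3 -m crank '[[[0,0,0],[0,0,0],0.6],[[0,0,0],[0,0,0],0.6],[[0,0,0],[0,0,0],0.6],[[0,0,0],[0,0,0],0.6],[[0,0,0],[0,0,0],0.6],[[0,0,0],[0,0,0],0.6]]' 40 && python3 -m crank '[[[0,0,0],[0,0,-0.12],0.6],[[0,0,0],[0,0,-0.26],0.6],[[0,0,0],[0,0,-0.38],0.6],[[0,0,0],[0,0,-0.41],0.6],[[0,0,0],[0,0,-0.41],0.6],[[0,0,0],[0,0,-0.41],0.6]]'; python3 -c "
from h import *
im=arm.snapshot('wrist');cv2.imwrite('pics/w6.png',im)
ring(.034+pose()[0][2]-.019,im)
go([.4544,-.3052,.12],np.pi/2)"
```

```text
time_s: 13.65
tool_pos: [0.6235, 0.3196, 0.0217]
tool_rot: [3.14, 0.002, 3.141]
ft_force: [0.6, 0.1, -0.1]
finger_gap: 0.999
gripper_force: 0.0
time_s: 14.25
tool_pos: [0.6238, 0.3204, 0.0226]
tool_rot: [3.139, 0.004, -3.141]
ft_force: [-0.5, -1.0, 6.8]
finger_gap: 0.692
gripper_force: 43.8
time_s: 14.85
tool_pos: [0.6219, 0.3195, 0.1201]
tool_rot: [-3.142, -0.003, -3.142]
ft_force: [-0.1, -0.8, -2.8]
finger_gap: 0.694
gripper_force: 43.9
ring [283.4 294.6] [85.9 96.3] [0.6197 0.3193 0.1345] minus tcp [-0.002  -0.0002  0.015 ]
shift [ 6.6950e-01 -2.4985e+00  1.9000e-03] turn [-0.0002 -0.0012  0.    ] tcp [0.6217 0.3194 0.1195] rot [-3.141 -0.004 -3.142] gap 0.688 t 14.9 q6 -1.15
```

View pics/w6.png

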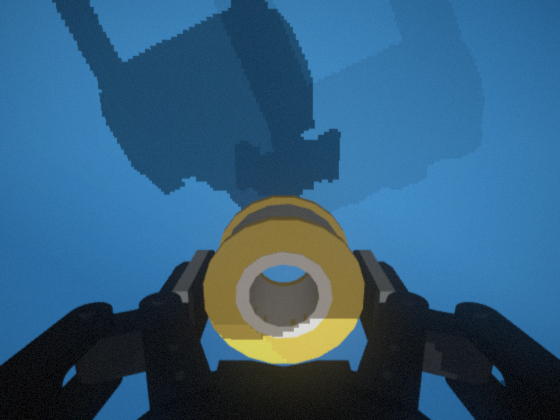

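The large yellow spool is held centred, with its ring at about (283,295). Now I'll carry it to the yellow stand.

```bash
python3 -m crank '[[[0,0,0],[0.02,-0.08,0],0.6],[[0,0,0],[0.05,-0.2,0],0.6],[[0,0,0],[0.09,-0.34,0],0.6],[[0,0,0],[0.13,-0.48,0],0.6],[[0,0,0],[0.17,-0.62,0],0.6],[[0,0,0],[0.2,-0.76,0],0.6],[[0,0,0],[0.24,-0.9,0],0.6],[[0,0,0],[0.27,-1.0,0],0.6]]' && python3 -m crank '[[[0,0,0],[0.03,-0.13,0],0.6],[[0,0,0],[0.07,-0.26,0],0.6],[[0,0,0],[0.11,-0.4,0],0.6],[[0,0,0],[0.15,-0.54,0],0.6],[[0,0,0],[0.18,-0.67,0],0.6],[[0,0,0],[0.21,-0.79,0],0.6],[[0,0,0],[0.24,-0.9,0],0.6],[[0,0,0],[0.27,-1.0,0],0.6]]' && python3 -m crank '[[[0,0,0],[0.03,-0.12,0],0.6],[[0,0,0],[0.06,-0.24,0],0.6],[[0,0,0],[0.09,-0.36,0],0.6],[[0,0,0],[0.12,-0.46,0],0.6],[[0,0,0],[0.13,-0.498,0],0.6],[[0,0,0],[0.13,-0.498,0],0.6],[[0,0,0],[0.13,-0.498,0],0.6],[[0,0,0],[0.13,-0.498,0],0.6]]'; python3 -c "
from h import *
go([.4549,-.3052,.028],np.pi/2)"
```

```text
time_s: 15.7
tool_pos: [0.5537, 0.0678, 0.12]
tool_rot: [3.141, -0.003, 3.141]
ft_force: [0.8, -0.0, -2.1]
finger_gap: 0.686
gripper_force: 43.9
time_s: 16.5
tool_pos: [0.4864, -0.1811, 0.1199]
tool_rot: [3.139, -0.003, 3.141]
ft_force: [0.2, -0.4, -1.6]
finger_gap: 0.692
gripper_force: 44.0
time_s: 17.3
tool_pos: [0.4556, -0.3035, 0.1213]
tool_rot: [3.14, -0.0, -3.14]
ft_force: [-0.2, 0.2, -2.8]
finger_gap: 0.687
gripper_force: 44.0
shift [ 0.0026 -0.0077  0.3732] turn [ 0.0006 -0.0001  0.0004] tcp [ 0.4556 -0.3035  0.1213] rot [ 3.14 -0.   -3.14] gap 0.687 t 17.3 q6 -2.23
```

```bash
python3 -m crank '[[[0,0,0],[0.002,-0.005,0.08],0.6],[[0,0,0],[0.002,-0.005,0.16],0.6],[[0,0,0],[0.002,-0.005,0.24],0.6],[[0,0,0],[0.002,-0.005,0.3],0.6],[[0,0,0],[0.002,-0.005,0.345],0.6],[[0,0,0],[0.002,-0.005,0.372],0.6],[[0,0,0],[0.002,-0.005,0.372],0.6],[[0,0,0],[0.002,-0.005,0.372],0.6]]' && python3 -m crank '[[[0,0,0],[0,0,0],-1],[[0,0,0],[0,0,0],-1],[[0,0,0],[0,0,0],-1],[[0,0,0],[0,0,0],-1],[[0,0,0],[0,0,-0.15],-1],[[0,0,0],[0,0,-0.33],-1],[[0,0,0],[0,0,-0.4],-1],[[0,0,0],[0,0,-0.4],-1]]'; python3 -c "
from h import *
cv2.imwrite('pics/w7.png',arm.snapshot('wrist'))
go([.4595,.113,.13],np.pi/2)"
```

```text
time_s: 18.1
tool_pos: [0.4556, -0.3059, 0.0306]
tool_rot: [3.141, 0.002, -3.141]
ft_force: [-2.4, 3.7, 7.9]
finger_gap: 0.696
gripper_force: 44.8
time_s: 18.9
tool_pos: [0.4562, -0.307, 0.1324]
tool_rot: [-3.139, 0.006, -3.142]
ft_force: [0.3, -0.3, -0.0]
finger_gap: 1.001
gripper_force: 0.0
shift [-1.7200e-02  1.6772e+00 -1.5000e-03] turn [-0.0001  0.0007  0.    ] tcp [ 0.4552 -0.3063  0.1298] rot [-3.141e+00  2.000e-03 -3.142e+00] gap 1.001 t 18.95 q6 -2.23
```

View pics/w7.png

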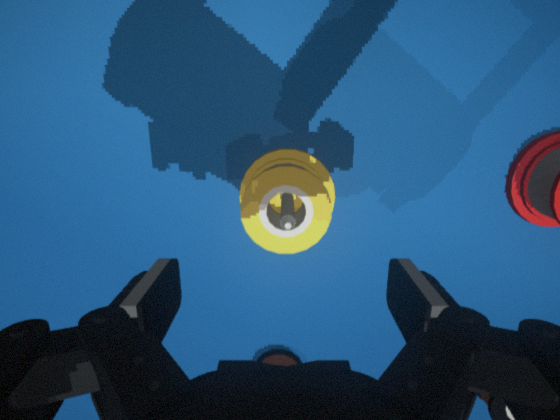

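The large yellow spool is seated, with its ring at about (287,211) around the post. The small yellow one is next.

```bash
python3 -m crank '[[[0,0,0],[0,0.1,0],-1],[[0,0,0],[0,0.25,0],-1],[[0,0,0],[0,0.4,0],-1],[[0,0,0],[0,0.55,0],-1],[[0,0,0],[0,0.7,0],-1],[[0,0,0],[0,0.84,0],-1],[[0,0,0],[0,0.95,0],-1],[[0,0,0],[-0.01,1.0,0],-1]]' && python3 -m crank '[[[0,0,0],[0,0.13,0],-1],[[0,0,0],[0,0.27,0],-1],[[0,0,0],[0,0.4,0],-1],[[0,0,0],[0,0.53,0],-1],[[0,0,0],[-0.007,0.63,0],-1],[[0,0,0],[-0.007,0.677,0],-1],[[0,0,0],[-0.007,0.677,0],-1],[[0,0,0],[-0.007,0.677,0],-1]]'; python3 -c "
from h import *
go([.4592,.113,.0185],np.pi/2)"
```

```text
time_s: 19.75
tool_pos: [0.4562, -0.0538, 0.1271]
tool_rot: [3.139, -0.003, -3.139]
ft_force: [0.6, -0.2, 0.2]
finger_gap: 1.0
gripper_force: 0.0
time_s: 20.55
tool_pos: [0.4589, 0.1124, 0.1286]
tool_rot: [3.141, -0.001, 3.141]
ft_force: [0.2, -0.4, -0.0]
finger_gap: 1.003
gripper_force: 0.0
shift [-0.0015  0.002   0.4405] turn [ 0.0002 -0.0003 -0.0001] tcp [0.4589 0.1124 0.1286] rot [ 3.141e+00 -1.000e-03  3.141e+00] gap 1.003 t 20.55 q6 -1.41
```

```bash
python3 -m crank '[[[0,0,0],[0,0.002,0.12],-1],[[0,0,0],[0,0.002,0.25],-1],[[0,0,0],[0,0.002,0.38],-1],[[0,0,0],[0,0.002,0.44],-1],[[0,0,0],[0,0.002,0.44],-1],[[0,0,0],[0,0.002,0.44],-1]]' && python3 -m crank '[[[0,0,0],[0,0,0],0.8],[[0,0,0],[0,0,0],0.8],[[0,0,0],[0,0,0],0.8],[[0,0,0],[0,0,0],0.8],[[0,0,0],[0,0,0],0.8],[[0,0,0],[0,0,0],0.8],[[0,0,0],[0,0,0],0.8],[[0,0,0],[0,0,0],0.8]]' 30 && python3 -m crank '[[[0,0,0],[0,0,-0.15],0.8],[[0,0,0],[0,0,-0.3],0.8],[[0,0,0],[0,0,-0.42],0.8],[[0,0,0],[0,0,-0.48],0.8],[[0,0,0],[0,0,-0.48],0.8],[[0,0,0],[0,0,-0.48],0.8]]'; python3 -c "
from h import *
ring(.024+pose()[0][2]-.0185)
go([.4545,-.3055,.139],np.pi/2)"
```

```text
time_s: 21.15
tool_pos: [0.4594, 0.1131, 0.0198]
tool_rot: [3.14, 0.001, 3.14]
ft_force: [-0.5, -0.3, 0.8]
finger_gap: 1.001
gripper_force: 0.0
time_s: 21.95
tool_pos: [0.4597, 0.1141, 0.0204]
tool_rot: [3.14, 0.002, -3.141]
ft_force: [-1.5, -1.2, 7.0]
finger_gap: 0.502
gripper_force: 30.3
time_s: 22.55
tool_pos: [0.4586, 0.1138, 0.1385]
tool_rot: [3.14, -0.0, -3.141]
ft_force: [-0.6, 0.1, -1.6]
finger_gap: 0.503
gripper_force: 31.4
ring [283.5 286.2] [82.2 91.3] [0.4585 0.1136 0.144 ] minus tcp [ 0.0002 -0.0001  0.0062]
shift [ 0.0155 -1.6769 -0.0062] turn [ 0.0003 -0.0006  0.0001] tcp [0.4583 0.1137 0.1378] rot [ 3.141e+00 -2.000e-03 -3.141e+00] gap 0.5 t 22.6 q6 -1.41
```

```bash
python3 -m crank '[[[0,0,0],[0,-0.08,0],0.8],[[0,0,0],[0,-0.2,0],0.8],[[0,0,0],[0,-0.34,0],0.8],[[0,0,0],[0,-0.48,0],0.8],[[0,0,0],[0.01,-0.62,0],0.8],[[0,0,0],[0.01,-0.76,0],0.8],[[0,0,0],[0.01,-0.89,0],0.8],[[0,0,0],[0.01,-1.0,0],0.8]]' && python3 -m crank '[[[0,0,0],[0,-0.12,0],0.8],[[0,0,0],[0,-0.25,0],0.8],[[0,0,0],[0,-0.38,0],0.8],[[0,0,0],[0,-0.51,0],0.8],[[0,0,0],[0.007,-0.63,0],0.8],[[0,0,0],[0.007,-0.675,0],0.8],[[0,0,0],[0.007,-0.675,0],0.8],[[0,0,0],[0.007,-0.675,0],0.8]]' && python3 -m crank '[[[0,0,0],[0,0,0],0.8],[[0,0,0],[0,0,0.08],0.8],[[0,0,0],[0,0,0.16],0.8],[[0,0,0],[0,0,0.22],0.8],[[0,0,0],[0,0,0.27],0.8],[[0,0,0],[0,0,0.3],0.8],[[0,0,0],[0,0,0.308],0.8],[[0,0,0],[0,0,0.308],0.8]]'
```

```text
time_s: 23.4
tool_pos: [0.4555, -0.1376, 0.1371]
tool_rot: [3.139, -0.003, 3.141]
ft_force: [0.5, 0.3, -1.1]
finger_gap: 0.505
gripper_force: 31.4
time_s: 24.2
tool_pos: [0.4546, -0.3039, 0.1377]
tool_rot: [3.139, -0.001, -3.141]
ft_force: [-0.6, 0.5, -1.0]
finger_gap: 0.502
gripper_force: 31.4
time_s: 25.0
tool_pos: [0.4552, -0.3049, 0.0625]
tool_rot: [3.141, 0.001, -3.141]
ft_force: [-0.1, 1.6, 0.9]
finger_gap: 0.502
gripper_force: 31.6
```

Release, back off upward and toward the centre, then check from the top and side.

```bash
python3 -m crank '[[[0,0,0],[0,0,0.005],-1],[[0,0,0],[0,0,0.005],-1],[[0,0,0],[0,0,0.005],-1],[[0,0,0],[0,0,0.005],-1],[[0,0,0],[0,0,0.005],-1],[[0,0,0],[0,0,-0.1],-1],[[0,0,0],[0,0,-0.24],-1],[[0,0,0],[0,0,-0.24],-1]]' && python3 -m crank '[[[0,0,0],[0,0.15,-0.05],-1],[[0,0,0],[0,0.3,-0.1],-1],[[0,0,0],[0,0.45,-0.15],-1],[[0,0,0],[0,0.6,-0.2],-1],[[0,0,0],[0,0.75,-0.2],-1],[[0,0,0],[0,0.9,-0.2],-1],[[0,0,0],[0,1.0,-0.2],-1]]' && python3 -m crank '[[[0,0,0],[0,0.15,0],-1],[[0,0,0],[0,0.3,0],-1],[[0,0,0],[0,0.45,0],-1],[[0,0,0],[0,0.6,0],-1],[[0,0,0],[0,0.75,0],-1],[[0,0,0],[0,0.9,0],-1],[[0,0,0],[0,1.0,0],-1],[[0,0,0],[0,1.0,0],-1]]'; python3 -c "
from h import *
a=arm.snapshot('top');b=arm.snapshot('side')
o=np.vstack([cv2.resize(a[140:280,280:480],None,fx=2,fy=2),cv2.resize(b[60:220,200:400],None,fx=2,fy=2,)])
cv2.imwrite('pics/end.png',o); print(o.shape, np.abs(arm.sense()['qvel']).max())"
```

```text
time_s: 25.8
tool_pos: [0.4568, -0.3065, 0.1272]
tool_rot: [-3.137, 0.008, -3.141]
ft_force: [0.6, -0.6, 0.3]
finger_gap: 1.0
gripper_force: 0.0
time_s: 26.5
tool_pos: [0.4545, -0.0529, 0.1719]
tool_rot: [3.14, 0.001, -3.14]
ft_force: [-0.9, 0.6, 0.7]
finger_gap: 1.003
gripper_force: 0.0
time_s: 27.3
tool_pos: [0.4542, 0.1975, 0.1719]
tool_rot: [3.14, -0.0, -3.138]
ft_force: [-0.5, 0.0, 0.2]
finger_gap: 0.998
gripper_force: 0.0
(600, 400, 3) 0.02889839777223473
```

View pics/end.png

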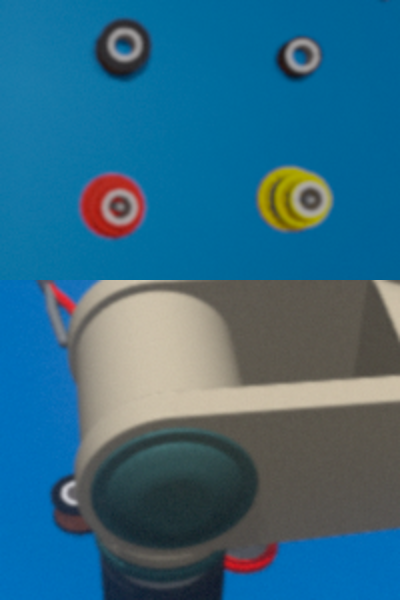

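Both stacks are round their posts, and the blacks haven't moved. I'll check the centres numerically.

```bash
python3 - <<'E'
from h import *
im=arm.snapshot('top'); c=arm.calibration('top')
for k,u,v,z in(("R",340,243,.066),("Y",435,239,.066),("BL",342,162,.034),("BS",431,167,.024)):
    m=np.zeros(im.shape[:2],np.uint8); m[v-22:v+22,u-22:u+22]=(im.min(2)>110)[v-22:v+22,u-22:u+22]
    C=max(cv2.findContours(m,0,1)[0],key=cv2.contourArea); e=cv2.fitEllipse(cv2.convexHull(C))
    print(k,np.round(e,1) if 0 else e,ray(c["K"],c["extrinsics"],e[0],z).round(4))
E
```

```text
R ((339.46783447265625, 243.19248962402344), (17.235946655273438, 17.478782653808594), 115.658447265625) [ 0.4414 -0.1046  0.066 ]
Y ((434.8512268066406, 239.1487579345703), (16.650976181030273, 17.212087631225586), 135.0) [ 0.4549 -0.3057  0.066 ]
BL ((341.8725891113281, 161.8594512939453), (16.21750259399414, 16.744726181030273), 130.7973175048828) [ 0.6203 -0.1118  0.034 ]
BS ((430.83050537109375, 167.24557495117188), (16.00311279296875, 16.29551887512207), 102.06526184082031) [ 0.6151 -0.3127  0.024 ]
```

All within about 2 mm of the targets.

```bash
python3 -c "
from rig import arm
print(arm.sign_off())"
```

```text
the job is handed in; nothing more can be done
None
```

I stacked the red and yellow spools on their own stands, large below small and round the posts, left the black spools where they were, and handed the job in at about 27 s; the small spools measured within 2 mm of the post axes, and no verdict was returned.

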